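# Tuck the zinc flashing under the clay shingles and hold it down

### The job

Pick up the zinc flashing and slide its flat flange along the bare roof board, in under the lower edge of the bottom course of clay shingles, square to it and centred on the course, until the dark scribed line on the flange meets the shingle edge. Do not lift the shingles and leave everything else on the bench where it is. Finish while still holding the flashing firmly pressed down flat on the board, ready to be nailed: do not let go.

Things in the scene. Friction and masses are not known exactly. Their poses are not given: they have to be found in the camera images.
- flashing_hem (a point): Centre of the hem (8 mm thick in x, 18 tall, 180 long in y) atop the upstand of the loose L-shaped grey zinc flashing: grip it here. 41 mm above the flange's underside, hem top 50. Axes: x level from hem to the flange's free edge, y along the hem, z up. Rigid, 0.18 to 0.29 kg. Starts on the bench, flange down, left or right of the panel.
- flange_edge (a point): Middle of the free edge, underside, of the flashing's flat flange (2.5 mm thick, 100 mm deep, 180 mm long): the edge that goes under the shingles. 100 mm along +x and 41 mm below flashing_hem; same axes. A dark line is scribed across the flange parallel to this edge, 40 mm from it (60 mm from the hem centre).
- shingle_edge (a point): Middle of the lower edge of the bottom course of clay shingles, at the level of the board's upper face (18 mm above the bench). x level, from the bare board in under the shingles; y along the edge; z up. Three reddish shingles, together 295 mm wide (y), 8 mm thick, over a gap 8 mm high; 58 mm in from the edge a batten closes the gap.
- panel: Roof panel fixed to the bench: plywood board 300 mm deep (x), 310 wide, 18 thick, bare for 110 mm in front of the shingle edge; a second course laps the first farther in, its top at most 25 mm above the board. Origin: centre of the board's underside; the shingle edge is 40 mm from it towards -x. Axes as shingle_edge.
- shingle_left (a joint): Lift of the left (+y) shingle of the bottom course, rad: 0 is lying down, it grows as its lower edge is raised (it turns about its nailed head, 135 mm in from the edge; 0.24 kg, held down by its weight alone).
- shingle_mid (a joint): The same for the middle shingle.
- shingle_right (a joint): The same for the right (-y) shingle.
- spare_shingles: Bystander: a stack of three spare shingles, 140 x 100 mm, 24 mm high, on the bench on the other side of the panel from the flashing. Origin: centre of its underside.
- hammer: Bystander: hammer, 280 mm long, lying at the right side of the bench.
- mug: Bystander: white mug, 80 mm across, 90 mm high, at the left. Origin: centre of its underside.
- knife: Bystander: utility knife with a blue and black handle, 160 mm long, 18 mm high, at the right back.
- nail_tray: Bystander: grey tray of copper nails, 100 x 75 x 40 mm, at the left. Origin: centre of its underside.
Mind the look-alikes: they are no part of the job. Several things look just like the part that bears flashing_hem: the one meant starts farthest to the robot's right.

How it is judged:
By the outcome, as a careful person would: the job done as asked, in the order asked, and still so for the second after the job is handed in, while the arm keeps its last pose, push and grip.
It also fails if it takes over 43 s, if anything falls off the work surface, if the arm or the gripper's body presses on something with over 40 N, if the wrist force passes 120 N, or if a joint passes its speed limit or range.

### The arm

A 6-joint arm with a two-finger parallel gripper is mounted at the origin on the work surface. World frame = base frame: x ahead of the robot, y to its left, z up, the work surface at z = 0. Lengths are in mm, angles in degrees, forces in N, time in s.
With the tool pointing down it reaches from about 425 to 925 mm from the base axis. Payload 12.5 kg.
Tool frame: the origin (TCP) lies at the very end of the fingers, on their centre line; the grasp point (between the pads) lies r.hold_point_z behind it (r.hold_point_z is the distance from the TCP to the grasp point, in mm); z points along the fingers, y is the line along which they close (so a half turn about z gives the same grasp; the last joint's range is limited). The gripper opens to 85 mm and grips with 20 to 120 N. Pads are 22 mm wide; open, the fingers measure 114 mm over their backs; the gripper's body (76 mm by 85 mm) begins 54 mm behind the grasp point. The pads swing forward as they close: fully open they stand 13 mm farther back than shut.
Start: joints at [-79.16, 28.126, 89.318, -0, 62.55, -6.05], TCP at [181.615, -598.047, 231.327] pointing down, gripper open.
Joint ranges: [-177.58, 177.58], [-47.91, 125.51], [2.72, 160], [-65.01, 245.01], [3.68, 167.84], [-153.87, 153.87]. Speed limits (degrees/s): [127.2, 127.2, 159.86, 180, 180, 180].

### API

Orientations are given as a 3x3 rotation matrix whose columns are the frame's x, y, z axes.
In Python, from rig import r, read_camera, calibration, job_done, spotter gives the robot as it stands.
- The arm moves only by the tool step_arm, never from a script. Its argument "increments" is a list of rows, each a list of 3 entries, a list of its own where there are three numbers: the shift along the tool's x, y, z in mm, then the turn, a rotation vector about the tool's x, y, z in degrees, then the opening, from 0 (shut) to 1 (fully open). In form: [[[tx, ty, tz], [ax, ay, az], fingers], ...]. A call has 1 to 8 rows; each row is the pose to reach, as a shift and turn from the pose commanded when the call began, along the tool's axes at that moment; what a row does not reach only later rows make up. A row lasts 1/12 s, in which the tool goes at most 41.7 mm and 7.16 degrees, less where a joint would pass 70% of its speed; a pose out of reach is approached as far as the arm can. A call with a gripper value outside its range is refused whole. The fingers move at their own pace and stop on an object; "force" is the grip in N (left out, the last holds). Time passes only in rows, so rows that repeat a pose let the fingers close. It gives the time, the measured TCP pose, the force, the opening and the grip force at its end, in the units of the state.
- r.read_state(): the state, without advancing time (a new reading comes with each control period).
- read_camera(name): name is "scene" or "top" or "wrist"; returns (picture, depth): 400x640x3 uint8, red, green, blue; 400x640 float32, mm along the optical axis (not along the pixel's ray), 0 where there is no reading.
- calibration(name): a dict with "intrinsics" (3x3 intrinsics, pixels), "R" (3x3) and "t" (3): a world point X has camera coordinates R X + t. Camera axes: x right, y down, z forward; pixel columns grow to the right and rows downward; lengths in mm; the calibration is good to about 2 mm. A picture is of the moment at which its call begins: read the wrist's pose just before it. calibration takes no time and is no camera call; for the wrist camera it gives the pose at the moment of the call.
- job_done(): hands the job in; it is judged then, once.
Trained networks look in the newest picture that a camera, given by its name, has taken for a name from the list of things; names that differ only in an ending like _2 or _b are one class to them, and where a whole thing is asked for, a point or a joint stands for the part that bears it (a point fixed in the world has none). Each returns a list of dicts, best first, with "confidence" (0 to 1); they miss things now and then, are a little off and sometimes report something else, mostly with a low value. They report only what shows in the picture. A call takes as long as a camera call. They do not tell look-alikes from the thing itself.
- spotter.boxes_of(name, camera): "rect" ([left, top, right, bottom] in pixels, round what is visible of it).
- spotter.masks_of(name, camera): "region" (400x640 bool, what is visible of it) and "rect" ([left, top, right, bottom] in pixels, round what is visible of it).
- spotter.spot_point(name, camera): "position" ([column, row] in pixels: a listed point, or the origin of a listed thing).
The state is a dict: "time_s": time; "joint_positions": joint angles; "qd": joint speeds; "joint_efforts": joint torques, N m; "position": TCP position; "tcp_rot": TCP orientation; "ft_force": force on the tool from outside, world axes, zero at the start; "torque": the same for the moment, N m; "width": finger opening in mm; "grasp_force": force on a finger pad.
Only numpy, scipy, OpenCV 4.12 (cv2) and the standard library are available. Lean on these libraries where they do the work, as an engineer would, in place of code of your own. Each camera call takes 0.05 s, during which the arm holds its last target. There are 200 camera calls.

## Working session

There is one attempt and no reset: what is moved stays moved. The work goes in short steps, Python scripts to look and compute and a tool call to move; the robot and the scene stay as the last step left them, time stands still between calls to the robot, and variables do not carry over. Pictures are saved under pics/ and viewed, at most 10 in all, crops included, and the job is handed in when it is done.

Besides the shell and the picture viewer there is one more tool, called after "Request:" by a JSON object that holds its "fn" and its "kwargs", one argument or row to a line. step_arm: Moves the arm, as the interface text tells. Its arguments: {"type":"object","properties":{"increments":{"type":"array","items":{"type":"array"}},"force":{"type":"number"}},"required":["increments"]}

```bash
mkdir -p pics; cat > h.py <<'E'
import numpy as np, cv2
from rig import r, read_camera, calibration, job_done, spotter
def cloud(cam, depth):
    c=calibration(cam); K=np.array(c["intrinsics"]);R=np.array(c["R"]);t=np.array(c["t"])
    v,u=np.mgrid[0:400,0:640]
    P=np.stack([(u-K[0,2])/K[0,0]*depth,(v-K[1,2])/K[1,1]*depth,depth],-1)
    W=(P-t)@R
    W[depth<=0]=np.nan
    return W
def proj(cam,X):
    c=calibration(cam); p=(np.array(c["R"])@np.array(X).T).T+np.array(c["t"]); q=p@np.array(c["intrinsics"]).T
    return q[...,:2]/q[...,2:]
E
python3 - <<'E'
from h import *
print(r.hold_point_z, {k:np.round(v,2).tolist() for k,v in r.read_state().items()})
a,d=read_camera("top"); W=cloud("top",d); np.savez("top.npz",a=a,W=W)
b,_=read_camera("scene")
cv2.imwrite("pics/top.png",a[:,:,::-1]); cv2.imwrite("pics/scene.png",b[:,:,::-1])
for n in ["flashing_hem","flange_edge","shingle_edge","panel","spare_shingles"]:
    for o in spotter.spot_point(n,"top"):
        p=o["position"]; u,v=int(round(p[0])),int(round(p[1]))
        print(n,round(o["confidence"],2),np.round(p,1),np.round(W[min(v,399),min(u,639)],1))
for o in spotter.boxes_of("flashing_hem","top"): print(o)
E
```

```text
18.700000000000003 {'time_s': 0.0, 'joint_positions': [-79.16, 28.17, 89.35, 0.0, 62.55, -6.05], 'qd': [-0.01, -0.08, -0.08, -0.02, 0.04, 0.13], 'joint_efforts': [-0.0, -61.85, -26.16, -0.0, 0.0, 0.0], 'position': [181.56, -597.79, 230.7], 'tcp_rot': [[0.96, 0.29, -0.0], [0.29, -0.96, 0.0], [0.0, -0.0, -1.0]], 'ft_force': [-0.19, 0.53, 0.59], 'torque': [0.07, 0.02, 0.01], 'grasp_force': 0.0, 'width': 85.03}
flashing_hem 0.87 [163.2 281.5] [238.3 501.   50.6]
flashing_hem 0.78 [207.1 216.8] [455.  376.7  -3.4]
flange_edge 0.86 [184.8 259.4] [313.1 445.7   2. ]
flange_edge 0.85 [212.3 191.7] [540.8 360.5   1.8]
shingle_edge 0.59 [322.7 162.9] [631.9 -23.   27.6]
panel 0.86 [323.5 152.7] [665.1 -26.9  35.5]
panel 0.46 [416.9 196.8] [ 509.9 -338.9   26.7]
spare_shingles 0.8 [420.6 198.8] [ 502.9 -352.2   26.4]
{'rect': [144.2, 244.5, 205.7, 298.8], 'confidence': 0.93}
{'rect': [178.1, 189.3, 239.8, 221.8], 'confidence': 0.57}
```

View pics/top.png

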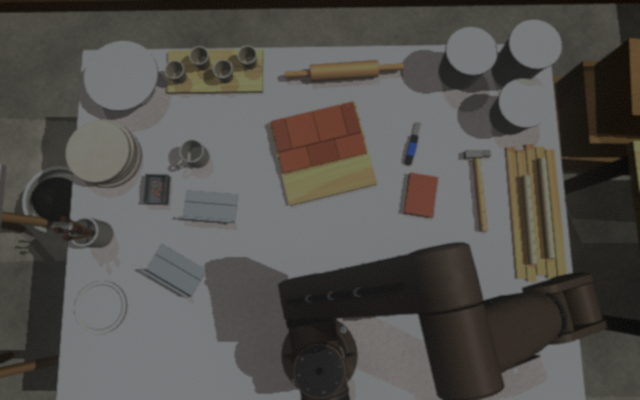

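View pics/scene.png

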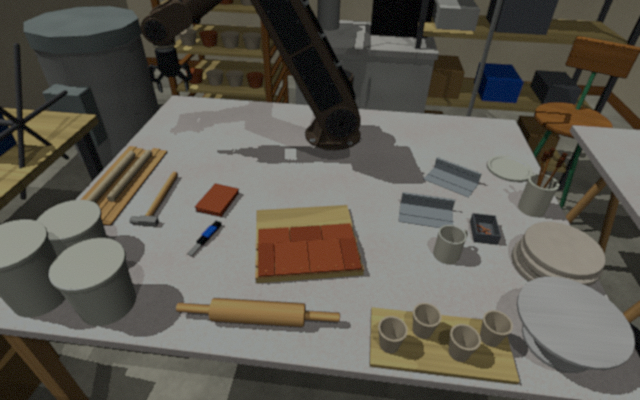

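The top view shows two flashings, at about (208,207) and (172,272). The first has the smaller y, so it is farthest to the robot's right and is the one meant. Its hem is on its lower (near) side. The panel is at (322,150) with its bare board towards the robot, tilted about 10°.

```bash
cat >> h.py <<'E'
from scipy.spatial.transform import Rotation as Ro
def rect(P):
    (c,s,ang)=cv2.minAreaRect(P.astype(np.float32)); return np.round(c,1),np.round(s,1),round(ang,2)
def down(yaw_y, x, y, z):  # tool down, closing axis y along world angle yaw_y
    a=np.radians(yaw_y); Y=np.array([np.cos(a),np.sin(a),0]); Z=np.array([0,0,-1.]); 
    return np.stack([np.cross(Y,Z),Y,Z],1),np.array([x,y,z],float)
def rel(R,p,s=None):
    s=s or r.read_state(); R0=np.array(s["tcp_rot"]); p0=np.array(s["position"])
    return np.round(R0.T@(p-p0),1), np.round(Ro.from_matrix(R0.T@R).as_rotvec(degrees=True),2)
E
python3 - <<'E'
from h import *
D=np.load("top.npz"); W=D["W"]; a=D["a"]
def sel(x0,x1,y0,y1,z0,z1):
    m=(W[...,0]>x0)&(W[...,0]<x1)&(W[...,1]>y0)&(W[...,1]<y1)&(W[...,2]>z0)&(W[...,2]<z1); return W[m]
hem=sel(400,500,270,480,35,60); print("hem",len(hem),hem.mean(0),rect(hem[:,:2]), np.linalg.eigh(np.cov(hem[:,:2].T))[1][:,1])
# flange by colour difference: spotter mask
read_camera("top")
for o in spotter.masks_of("flashing_hem","top"):
    M=W[o["region"]]; M=M[~np.isnan(M[:,0])]
    f=M[M[:,2]<12]; print(o["confidence"],len(M),rect(M[:,:2]),"flange",rect(f[:,:2]))
pan=sel(450,800,-230,150,10,60); print("panel",rect(pan[:,:2]))
for z0,z1 in((12,22),(22,34),(34,60)):
    q=sel(450,800,-230,150,z0,z1); print(z0,len(q),rect(q[:,:2]))
E
```

```text
hem 152 [441.51438189 370.23348132  48.31628784] (array([442. , 371.9]), array([180. ,   8.7]), 84.42) [0.09575654 0.99540478]
0.88 1534 (array([489.9, 366.9]), array([182.8, 104.9]), 84.45) flange (array([494.4, 366.5]), array([182.6,  97.8]), 83.28)
0.81 1799 (array([273.5, 481.3]), array([185.8, 114.5]), 60.06) flange (array([273.5, 481.3]), array([185.8, 114.5]), 60.06)
0.52 7848 (array([678.3, -21. ]), array([316.7, 321.1]), 13.21) flange (array([678.3, -21. ]), array([316.7, 321.1]), 13.21)
panel (array([627.9, -38.6]), array([376.4, 344.1]), 89.97)
12 2411 (array([622.8, -27.1]), array([331.6, 350.7]), 0.99)
22 1675 (array([671. , -19.7]), array([301.2, 309.8]), 12.82)
34 2965 (array([721.9, -10.7]), array([189.4, 300. ]), 12.01)
```

Request:
{"fn": "step_arm", "kwargs": {
  "increments": [
    [[488,-341,0],[0,0,-50],1],
    [[488,-341,0],[0,0,-50],1],
    [[488,-341,0],[0,0,-50],1],
    [[488,-341,0],[0,0,-50],1],
    [[488,-341,0],[0,0,-50],1],
    [[488,-341,0],[0,0,-50],1],
    [[488,-341,0],[0,0,-50],1],
    [[488,-341,0],[0,0,-50],1]
  ]
}}

```text
time_s: 1.17
position: [388.4, -334.3, 231.6]
tcp_rot: [[0.385, 0.923, 0.0], [0.923, -0.385, -0.0], [-0.0, 0.001, -1.0]]
ft_force: [1.6, -0.7, -0.0]
width: 85.7
grasp_force: 0.0
```

```bash
python3 - <<'E'
from h import *
s=r.read_state(); print(s["position"],s["joint_positions"],s["time_s"])
print(rel(*down(-5.5,580,60,230)),rel(*down(-5.5,442,372,230)))
E
```

```text
[ 388.44842747 -334.25628363  231.55538797] [-4.80986457e+01  1.89779277e+01  1.04893483e+02 -3.40592851e-03
  5.60942817e+01 -2.54344570e+01] 1.1667
(array([437.6,  24.9,   1.4]), array([  0.03,   0.02, -17.16])) (array([ 672.4, -222.7,    1.2]), array([  0.03,   0.02, -17.16]))
```

Request:
{"fn": "step_arm", "kwargs": {
  "increments": [
    [[437,25,0],[0,0,-17],1],
    [[437,25,0],[0,0,-17],1],
    [[437,25,0],[0,0,-17],1],
    [[437,25,0],[0,0,-17],1],
    [[437,25,0],[0,0,-17],1],
    [[437,25,0],[0,0,-17],1],
    [[437,25,0],[0,0,-17],1],
    [[437,25,0],[0,0,-17],1]
  ]
}}

```text
time_s: 1.83
position: [536.3, -35.2, 231.6]
tcp_rot: [[0.106, 0.994, 0.001], [0.994, -0.106, -0.0], [-0.0, 0.001, -1.0]]
ft_force: [1.7, -1.0, -0.3]
width: 85.2
grasp_force: 0.0
```

```bash
python3 - <<'E'
from h import *
s=r.read_state(); print(s["position"],s["joint_positions"],s["time_s"])
a,d=read_camera("wrist"); W=cloud("wrist",d); np.savez("w1.npz",a=a,W=W)
cv2.imwrite("pics/w1.png",a[:,:,::-1]); c=calibration("wrist"); print("cam",-np.array(c["R"]).T@c["t"])
for n in ["shingle_edge","panel"]:
    for o in spotter.spot_point(n,"wrist"):
        p=o["position"]; u,v=int(p[0]),int(p[1]); print(n,o["confidence"],p,W[min(v,399),min(u,639)])
print(rel(*down(-5.5,442,372,200)))
E
```

```text
[536.30760368 -35.2468057  231.55515293] [-1.07992462e+01  2.09971339e+01  1.01609237e+02 -9.46017124e-03
  5.73594092e+01 -4.69205504e+00] 1.8333
cam [548.04326135  46.48197003 373.85826842]
shingle_edge 0.65 [397.9, 164.8] [636.05978993 -26.25610942  17.21793172]
panel 0.7 [424.4, 144.8] [662.41477979  -3.41088329  34.07959086]
(array([ 395.2, -135.4,   31.1]), array([ 0.01,  0.  , -0.36]))
```

View pics/w1.png

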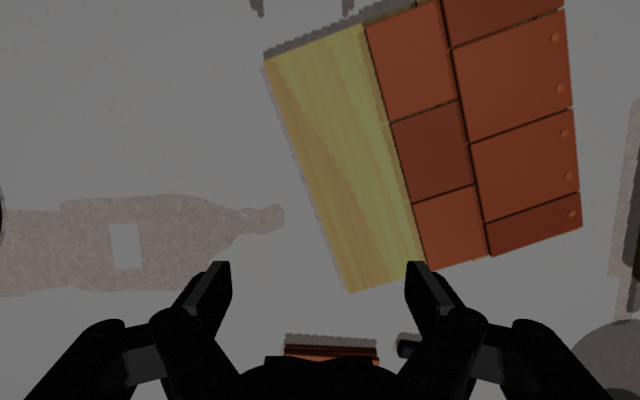

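The wrist picture shows the panel. The shingle edge runs from about (364,25) to (427,270), with bare board to its left and the fingers at the bottom.

```bash
python3 - <<'E'
from h import *
D=np.load("w1.npz"); W=D["W"]; a=D["a"].astype(float)
ok=~np.isnan(W[...,0]); red=(a[...,0]>1.9*a[...,1])&ok&(W[...,2]>8)&(W[...,0]>540)&(W[...,1]>-190)&(W[...,1]<160)
yel=(a[...,0]<1.5*a[...,1])&(a[...,1]>1.35*a[...,2])&ok&(W[...,2]>8)&(W[...,2]<28)&(W[...,0]<700)
P=W[red]; B=W[yel]; print(len(P),len(B),np.median(B[:,2]),rect(P[:,:2]),rect(B[:,:2]),rect(np.vstack([P,B])[:,:2]))
yaw=12
for it in range(3):
    c,s=np.cos(np.radians(yaw)),np.sin(np.radians(yaw)); f=lambda Q:np.stack([Q[:,0]*c+Q[:,1]*s,-Q[:,0]*s+Q[:,1]*c,Q[:,2]],1)
    T=f(P[(P[:,2]>28)&(P[:,2]<39)]); y0,y1=np.percentile(T[:,1],[.3,99.7]); bins=np.linspace(y0+5,y1-5,30)
    e=np.array([[T[(abs(T[:,1]-b)<5),0].min(),b] for b in bins]); k=np.polyfit(e[:,1],e[:,0],1); 
    print("edge",yaw,k,np.std(e[:,0]-np.polyval(k,e[:,1])),y0,y1)
    yaw-=np.degrees(np.arctan(k[0]))
m=(y0+y1)/2; x=np.polyval(k,m); print("edge mid",c*x-s*m,s*x+c*m,yaw, "z top", np.median(T[T[:,0]<x+30,2]))
b=f(B); print("board y", np.percentile(b[:,1],[.3,99.7]),"x",np.percentile(b[:,0],[.5,99.5]))
E
```

```text
46475 23413 17.82820168686043 (array([682.9, -11.3]), array([283. , 294.9]), 13.45) (array([631.4, -88.3]), array([180.2, 430.8]), 13.33) (array([689.5, -74.4]), array([299.3, 430.8]), 13.4)
edge 12 [-2.54009852e-02  6.13158346e+02] 0.20406511693396226 -297.7371981948414 -10.011834444443538
edge 13.455056361720183 [2.89211714e-05 6.12957220e+02] 0.18216301513029987 -315.5497514376444 -26.561464545951782
edge 13.453399300662381 [2.25184705e-07 6.12957257e+02] 0.1821611519212829 -315.5280762156961 -26.542525133991752
edge mid 635.9294657012628 -23.734792702920203 13.453386398529187 z top 33.860228938271234
board y [-323.82525652  -18.05181048] x [504.42617386 657.22770562]
```

Request:
{"fn": "step_arm", "kwargs": {
  "increments": [
    [[395,-135,20],[0,0,0],1],
    [[395,-135,20],[0,0,0],1],
    [[395,-135,20],[0,0,0],1],
    [[395,-135,20],[0,0,0],1],
    [[395,-135,20],[0,0,0],1],
    [[395,-135,20],[0,0,0],1],
    [[395,-135,20],[0,0,0],1],
    [[395,-135,20],[0,0,0],1]
  ]
}}

```text
time_s: 2.65
position: [461.8, 288.0, 215.4]
tcp_rot: [[0.108, 0.994, 0.0], [0.994, -0.108, -0.0], [-0.0, 0.0, -1.0]]
ft_force: [0.6, -0.3, 0.5]
width: 85.7
grasp_force: 0.0
```

```bash
python3 - <<'E'
from h import *
s=r.read_state(); print(s["position"],s["time_s"])
print(rel(*down(-5.5,442,372,200)))
E
```

```text
[461.76684781 287.95696158 215.43688332] 2.65
(array([ 81.4, -28.7,  15.4]), array([ 0.02,  0.01, -0.69]))
```

```bash
python3 - <<'E'
from h import *
a,d=read_camera("wrist"); W=cloud("wrist",d); np.savez("w2.npz",a=a,W=W)
cv2.imwrite("pics/w2.png",a[:,:,::-1]); 
ok=~np.isnan(W[...,0]); q=ok&(W[...,2]>38)&(W[...,2]<60)&(W[...,0]>380)&(W[...,0]<500)&(W[...,1]>250)&(W[...,1]<480)
P=W[q]; n,l,st,ce=cv2.connectedComponentsWithStats(q.astype(np.uint8)); print(st[1:])
i=1+np.argmax(st[1:,4]); P=W[l==i]; print(rect(P[:,:2]),np.percentile(P[:,2],[5,50,95]))
for o in spotter.masks_of("flashing_hem","wrist"):
    M=W[o["region"]&ok]; print(o["confidence"],o["rect"],rect(M[:,:2]), rect(M[(M[:,2]<12)][:,:2]))
for n in ["flashing_hem","flange_edge"]:
    for o in spotter.spot_point(n,"wrist"): u,v=map(int,o["position"]); print(n,o["confidence"],u,v,W[min(v,399),min(u,639)])
c,s_,ang=rect(P[:,:2]); yaw=ang-90 if ang>45 else ang; print(yaw,rel(*down(yaw,c[0],c[1],60)))
E
```

```text
[[ 280    0   16  195 1733]]
(array([440.9, 375.1]), array([178.8,   8.3]), 84.73) [44.77471362 49.20383723 50.61023522]
0.73 [17.9, 0.0, 180.1, 119.5] (array([241.5, 464.8]), array([129.9, 158.7]), 64.67) (array([241.5, 464.8]), array([129.9, 158.7]), 64.67)
0.6 [279.3, 0.6, 385.6, 193.7] (array([487.6, 376.2]), array([192.2, 109.8]), 85.76) (array([487.6, 376.2]), array([192.2, 109.8]), 85.76)
flashing_hem 0.85 289 106 [441.95222848 375.23790726  49.00221319]
flashing_hem 0.25 379 104 [538.38168914 367.55047972   2.15814332]
flange_edge 0.77 380 107 [539.41904761 364.22616621   1.87123654]
flange_edge 0.68 169 42 [319.43826152 453.46265393   0.77458255]
-5.269999999999996 (array([ 85.4, -30.2, 155.1]), array([-0.01,  0.03, -0.76]))
```

View pics/w2.png

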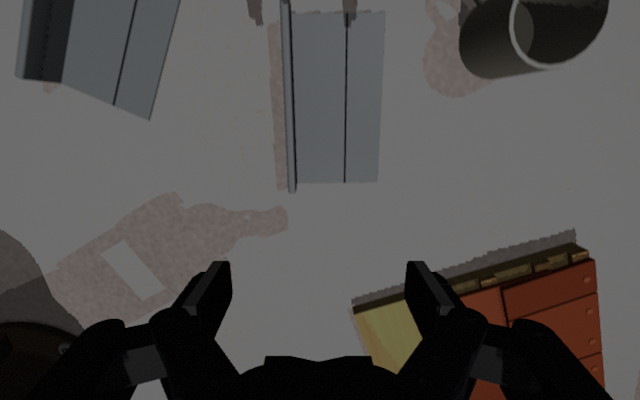

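The wrist view shows the wanted flashing: hem along columns 280–295, scribed line at column 346, free edge at column 380. Its hem centre is at (441, 374.5), and the sizes agree.

Request:
{"fn": "step_arm", "kwargs": {
  "increments": [
    [[42,-15,20],[0,0,-0.8],1],
    [[85,-30,45],[0,0,-0.8],1],
    [[85,-30,75],[0,0,-0.8],1],
    [[85,-30,105],[0,0,-0.8],1],
    [[85,-30,135],[0,0,-0.8],1],
    [[85,-30,162],[0,0,-0.8],1],
    [[85,-30,183],[0,0,-0.8],1],
    [[85,-30,193],[0,0,-0.8],1]
  ]
}}

```text
time_s: 3.52
position: [441.7, 372.5, 19.9]
tcp_rot: [[0.095, 0.995, -0.003], [0.995, -0.095, -0.002], [-0.002, -0.003, -1.0]]
ft_force: [0.5, -0.7, 0.1]
width: 85.1
grasp_force: 0.0
```

Request:
{"fn": "step_arm", "kwargs": {
  "increments": [
    [[0,0,0],[0,0,0],0],
    [[0,0,0],[0,0,0],0],
    [[0,0,0],[0,0,0],0],
    [[0,0,0],[0,0,0],0],
    [[0,0,0],[0,0,0],0],
    [[0,0,0],[0,0,0],0],
    [[0,0,0],[0,0,0],0],
    [[0,0,0],[0,0,0],0]
  ],
  "force": 80
}}

```text
time_s: 4.18
position: [442.0, 375.3, 23.3]
tcp_rot: [[0.092, 0.996, 0.002], [0.996, -0.092, 0.001], [0.001, 0.002, -1.0]]
ft_force: [1.5, -1.4, 6.8]
width: 6.6
grasp_force: 78.8
```

```bash
python3 - <<'E'
from h import *
s=r.read_state(); print({k:np.round(v,3).tolist() for k,v in s.items()})
E
```

```text
{'time_s': 4.183, 'joint_positions': [33.816, 40.486, 105.428, -0.03, 33.976, 39.143], 'qd': [0.021, 0.02, 0.043, 0.042, -0.009, -0.025], 'joint_efforts': [1.373, -60.079, -13.508, 0.265, -0.015, -0.053], 'position': [442.019, 375.316, 23.254], 'tcp_rot': [[0.092, 0.996, 0.002], [0.996, -0.092, 0.001], [0.001, 0.002, -1.0]], 'ft_force': [1.531, -1.445, 6.838], 'torque': [-0.297, -0.146, -0.021], 'grasp_force': 78.756, 'width': 6.616}
```

Request:
{"fn": "step_arm", "kwargs": {
  "increments": [
    [[0,0,-10],[0,0,0],0],
    [[0,0,-30],[0,0,0],0],
    [[0,0,-60],[0,0,0],0],
    [[-30,8,-80],[0,0,-2],0],
    [[-65,18,-80],[0,0,-5],0],
    [[-100,28,-80],[0,0,-8],0],
    [[-135,38,-80],[0,0,-11],0],
    [[-170,47,-80],[0,0,-14],0]
  ]
}}

```text
time_s: 4.85
position: [472.3, 200.1, 103.1]
tcp_rot: [[-0.154, 0.988, 0.001], [0.988, 0.154, 0.0], [-0.0, 0.001, -1.0]]
ft_force: [1.3, 0.5, -2.3]
width: 6.6
grasp_force: 78.2
```

```bash
python3 - <<'E'
from h import *
s=r.read_state(); print({k:np.round(s[k],3).tolist() for k in ("time_s","position","ft_force","torque","width","grasp_force")})
a,d=read_camera("wrist"); W=cloud("wrist",d); np.savez("w3.npz",a=a,W=W,R=s["tcp_rot"],p=s["position"])
cv2.imwrite("pics/w3.png",a[:,:,::-1]); 
print(rel(*down(13.45,519.3,-51.9,93)))
E
```

```text
{'time_s': 4.85, 'position': [472.327, 200.059, 103.11], 'ft_force': [1.313, 0.496, -2.296], 'torque': [-0.015, 0.052, 0.004], 'width': 6.604, 'grasp_force': 78.221}
(array([-251.4,    7.1,   10.2]), array([-0.03,  0.06, -4.45]))
```

View pics/w3.png

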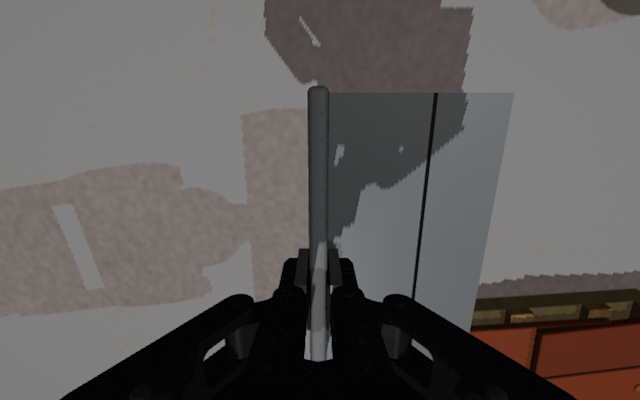

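The flashing is held: hem at column 318, scribed line running (435,93)–(413,300), free edge (512,93)–(470,330). Next I measure how it sits in the hand.

```bash
cat >> h.py <<'E'
def inhand(f):
    D=np.load(f); T=(D["W"]-D["p"])@D["R"]; g=D["a"].astype(float).sum(-1)
    ok=~np.isnan(T[...,0]); m=ok&(T[...,1]>8)&(T[...,1]<115)&(T[...,0]>25)&(T[...,0]<110)
    P=T[m&(abs(T[...,2]-22)<10)]
    A=np.c_[P[:,:2],np.ones(len(P))]; k=np.linalg.lstsq(A,P[:,2],rcond=None)[0]
    for _ in range(3):
        q=abs(A@k-P[:,2])<2; k=np.linalg.lstsq(A[q],P[q,2],rcond=None)[0]
    Q=P[q]; print("plane tilt deg x,y",np.round(np.degrees(k[:2]),2),"z0",k[2],len(Q))
    e=np.array([[b,Q[abs(Q[:,0]-b)<4,1].max()] for b in range(35,82,4)]); l=np.polyfit(e[:,0],e[:,1],1)
    print("free edge y at x=0",l[1],"yaw deg",np.degrees(np.arctan(l[0])), "far end x",np.percentile(Q[:,0],99.8))
    H=T[ok&(abs(T[...,1])<12)&(T[...,0]>25)&(T[...,0]<110)&(T[...,2]<-15)&(T[...,2]>-45)]
    print("hem",rect(H[:,:2]),"end",np.percentile(H[:,0],99.8),"top z",np.median(H[:,2]))
    hk=np.polyfit(H[:,0],H[:,1],1); print("hem line",hk, "deg",np.degrees(np.arctan(hk[0])))
E
python3 -c "
from h import *
inhand('w3.npz')"
```

```text
plane tilt deg x,y [0.12 0.01] z0 21.31734475413861 17752
free edge y at x=0 101.38183447423243 yaw deg -0.17784553624942123 far end x 79.63114899247358
hem (array([52.3,  0.8]), array([ 8. , 54.5]), 89.9) end 79.50350156870009 top z -25.80930067647533
hem line [-0.0019467   0.88897066] deg -0.11153779902862682
```

Request:
{"fn": "step_arm", "kwargs": {
  "increments": [
    [[-41,1,0],[0,0,-4.5],0],
    [[-82,2,0],[0,0,-4.5],0],
    [[-123,3,0],[0,0,-4.5],0],
    [[-164,5,0],[0,0,-4.5],0],
    [[-205,6,0],[0,0,-4.5],0],
    [[-235,7,0],[0,0,-4.5],0],
    [[-251,7,0],[0,0,-4.5],0],
    [[-251,7,0],[0,0,-4.5],0]
  ]
}}

```text
time_s: 5.57
position: [517.8, -48.5, 102.8]
tcp_rot: [[-0.225, 0.974, 0.001], [0.974, 0.225, -0.001], [-0.001, 0.001, -1.0]]
ft_force: [0.1, -0.1, -1.6]
width: 6.4
grasp_force: 78.2
```

The arm was still moving during the last wrist pictures, so their calibration lagged. I will measure again now that it is standing still.

```bash
python3 - <<'E'
from h import *
read_camera("top"); read_camera("top")
s=r.read_state(); print(np.abs(s["qd"]).max(),s["position"],s["ft_force"])
a,d=read_camera("wrist"); W=cloud("wrist",d); np.savez("w4.npz",a=a,W=W,R=s["tcp_rot"],p=s["position"])
c=calibration("wrist"); print("cam in tool", (-np.array(c["R"]).T@c["t"]-s["position"])@np.array(s["tcp_rot"]))
cv2.imwrite("pics/w4.png",a[:,:,::-1]); inhand("w4.npz")
E
```

```text
1.972477931536788 [517.0003062  -45.70372322 102.59169015] [-0.33025681  0.15016063 -1.33818803]
cam in tool [  77.57237789    1.08267101 -142.18867508]
plane tilt deg x,y [ 0.04 -0.02] z0 21.113461928104204 19249
free edge y at x=0 101.04003909266856 yaw deg 0.35427611388851826 far end x 84.95886839989417
hem (array([55.2,  0.9]), array([ 8.1, 60.3]), 89.99) end 85.21424548700458 top z -26.042368510894583
hem line [-7.72668371e-04  1.01526276e+00] deg -0.04427062780506125
```

View pics/w4.png

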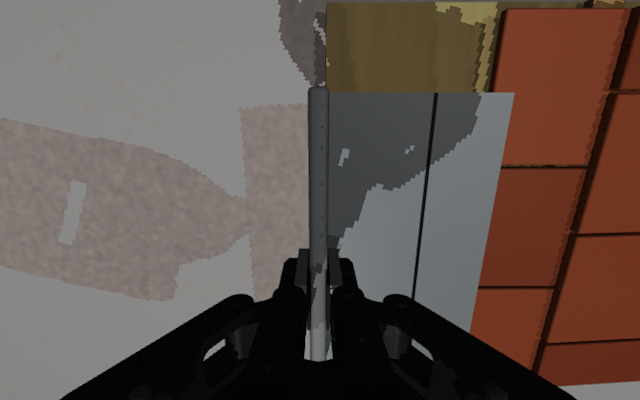

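Request:
{"fn": "step_arm", "kwargs": {
  "increments": [
    [[0,0,0],[0,0,0],0],
    [[0,0,0],[0,0,0],0],
    [[0,0,0],[0,0,0],0],
    [[0,0,0],[0,0,0],0]
  ]
}}

```text
time_s: 6.05
position: [517.3, -44.9, 102.4]
tcp_rot: [[-0.229, 0.973, -0.0], [0.973, 0.229, -0.0], [-0.0, -0.0, -1.0]]
ft_force: [0.1, 0.7, -2.2]
width: 6.9
grasp_force: 78.2
```

```bash
python3 - <<'E'
from h import *
for i in range(3):
    s=r.read_state(); a,d=read_camera("wrist"); c=calibration("wrist"); s2=r.read_state()
    print(np.round(s["position"],2),np.round(s["qd"],1),"cam in tool", (-np.array(c["R"]).T@c["t"]-s2["position"])@np.array(s2["tcp_rot"]))
W=cloud("wrist",d); np.savez("w5.npz",a=a,W=W,R=s["tcp_rot"],p=s["position"])
inhand("w5.npz")
T=(W-s["position"])@np.array(s["tcp_rot"])  # tool frame
a=a.astype(float); ok=~np.isnan(W[...,0])
red=(a[...,0]>1.9*a[...,1])&ok&(W[...,2]>26)&(W[...,2]<40)
P=W[red]; yaw=13.
rows=np.arange(6,100,3)
def line(pts): return np.polyfit(pts[:,1],pts[:,0],1)
for it in range(3):
    c_,s_=np.cos(np.radians(yaw)),np.sin(np.radians(yaw)); Q=np.stack([P[:,0]*c_+P[:,1]*s_,-P[:,0]*s_+P[:,1]*c_],1)
    y1=np.percentile(Q[:,1],99.8); e=np.array([[Q[abs(Q[:,1]-b)<2,0].min(),b] for b in np.arange(y1-34,y1-3,3)]); k=np.polyfit(e[:,1],e[:,0],1)
    print("yaw",yaw,"edge x",np.polyval(k,y1),"slope",np.degrees(np.arctan(k[0])),"left end y",y1,"mid",np.array([[c_,-s_],[s_,c_]])@[np.median(e[:,0]),y1-147.5])
    yaw=yaw-np.degrees(np.arctan(k[0])) if it==0 else 13.45
B=W[ok&(a[...,0]>1.3*a[...,2])&(a[...,0]<1.7*a[...,1])&(W[...,2]>12)&(W[...,2]<25)]; print(rect(B[:,:2]),np.median(B[:,2]))
E
```

```text
[517.28 -44.91 102.37] [-0.3  0.2 -0.1 -0.   0.1  0. ] cam in tool [  76.86982936    1.07176431 -142.20052298]
[517.29 -45.08 102.38] [-0.3 -0.  -0.   0.   0.   0. ] cam in tool [  76.87702256    1.07225768 -142.20579631]
[517.3  -45.22 102.35] [-0.2  0.1 -0.1  0.1 -0.1 -0. ] cam in tool [  76.87026888    1.07073359 -142.20534479]
plane tilt deg x,y [ 0.06 -0.03] z0 21.098479771148547 18985
free edge y at x=0 101.016379470943 yaw deg 0.22847947591931794 far end x 84.05470799797426
hem (array([54.8,  0.9]), array([59.5,  8. ]), 0.13) end 84.40548307289426 top z -26.0583718222247
hem line [0.00139709 0.83987741] deg 0.08004745708098747
yaw 13.0 edge x 608.534324056665 slope -0.22129503417575105 left end y -26.212641433742576 mid [632.11111495 -32.34764778]
yaw 13.221295034175752 edge x 608.4284225981917 slope 0.0005205729697241061 left end y -28.709990219815026 mid [632.64260604 -32.37471516]
yaw 13.45 edge x 608.3094378925373 slope 0.2297634014900079 left end y -31.314067355429735 mid [633.14963388 -32.43512732]
(array([602.5,  65.5]), array([205. , 108.9]), 12.92) 17.63088477239767
```

Request:
{"fn": "step_arm", "kwargs": {
  "increments": [
    [[-4,-3,10],[0,0,0],0],
    [[-8,-6,20],[0,0,0],0],
    [[-8,-6,30],[0,0,0],0],
    [[-8,-6,40],[0,0,0],0],
    [[-8,-6,48],[0,0,0],0],
    [[-8,-6,54],[0,0,0],0],
    [[-8,-6,56],[0,0,0],0],
    [[-8,-6,56],[0,0,0],0]
  ]
}}

```text
time_s: 6.87
position: [513.2, -54.6, 45.8]
tcp_rot: [[-0.228, 0.974, -0.001], [0.974, 0.228, 0.0], [0.0, -0.001, -1.0]]
ft_force: [0.5, -0.6, -2.5]
width: 6.4
grasp_force: 78.2
```

Request:
{"fn": "step_arm", "kwargs": {
  "increments": [
    [[0,0,1],[0,0,0],0],
    [[0,0,2],[0,0,0],0],
    [[0,0,3],[0,0,0],0],
    [[0,0,4],[0,0,0],0],
    [[0,0,4],[0,0,0],0],
    [[0,0,4],[0,0,0],0],
    [[0,0,4],[0,0,0],0]
  ]
}}

```text
time_s: 7.45
position: [513.3, -54.8, 42.4]
tcp_rot: [[-0.228, 0.974, 0.0], [0.974, 0.228, -0.0], [-0.0, 0.0, -1.0]]
ft_force: [-0.3, 0.7, -1.6]
width: 6.7
grasp_force: 78.2
```

```bash
cat >> h.py <<'E'
def look(fn,yaw=13.25):
    s=r.read_state(); a,d=read_camera("wrist"); W=cloud("wrist",d); np.savez(fn+".npz",a=a,W=W,R=s["tcp_rot"],p=s["position"])
    print({k:np.round(s[k],2).tolist() for k in ("time_s","position","ft_force","torque")},"yaw",np.degrees(np.arctan2(*np.array(s["tcp_rot"])[[1,0],1])))
    cv2.imwrite("pics/%s.png"%fn,a[:,:,::-1]); inhand(fn+".npz")
    T=(W-s["position"])@np.array(s["tcp_rot"]); a=a.astype(float); ok=~np.isnan(W[...,0])
    red=(a[...,0]>1.9*a[...,1])&ok&(W[...,2]>26)&(W[...,2]<40)&(T[...,1]<130); Q=T[red]
    x1=np.percentile(Q[:,0],99.8); e=np.array([[b,Q[abs(Q[:,0]-b)<2,1].min()] for b in np.arange(30,x1-3,3)]); k=np.polyfit(e[:,0],e[:,1],1)
    print("shingle edge in tool: y at x=0,60:",k[1],np.polyval(k,60),"deg",np.degrees(np.arctan(k[0])),"std",np.std(e[:,1]-np.polyval(k,e[:,0])),"left end x",x1,"z",np.median(Q[:,2]))
E
python3 -c "
from h import *
look('w6')"
```

```text
{'time_s': 7.45, 'position': [513.34, -54.78, 42.41], 'ft_force': [-0.29, 0.68, -1.56], 'torque': [0.02, 0.01, -0.0]} yaw 13.189989806456087
plane tilt deg x,y [3.37 0.49] z0 17.94281257078683 27726
free edge y at x=0 105.3511857311094 yaw deg 8.241033509049688 far end x 109.88594680963175
hem (array([54.8,  0.9]), array([59.5,  8. ]), 0.03) end 84.5265473001512 top z -26.092345682608116
hem line [7.41774626e-04 8.61257298e-01] deg 0.042500547629594064
shingle edge in tool: y at x=0,60: 121.16708975692518 120.95245133297048 deg -0.20496372258653414 std 0.20812300641571335 left end x 122.007517588234 z 9.26390942780207
```

Request:
{"fn": "step_arm", "kwargs": {
  "increments": [
    [[0,0,0.5],[0,0,-0.2],0],
    [[0,0,1],[0,0,-0.2],0],
    [[0,0,1.5],[0,0,-0.2],0],
    [[0,0,1.5],[0,0,-0.2],0],
    [[0,0,1.5],[0,0,-0.2],0]
  ]
}}

```text
time_s: 7.92
position: [513.3, -54.8, 41.3]
tcp_rot: [[-0.232, 0.973, 0.0], [0.973, 0.232, -0.0], [-0.0, 0.0, -1.0]]
ft_force: [-2.3, 0.5, 4.9]
width: 6.7
grasp_force: 79.3
```

Request:
{"fn": "step_arm", "kwargs": {
  "increments": [
    [[0,3,0],[0,0,0],0],
    [[0,8,0],[0,0,0],0],
    [[0,14,0],[0,0,0],0],
    [[0,20,0],[0,0,0],0],
    [[0,26,0],[0,0,0],0],
    [[0,30,0],[0,0,0],0],
    [[0,32,0],[0,0,0],0],
    [[0,32,0],[0,0,0],0]
  ]
}}

```text
time_s: 8.58
position: [544.2, -47.3, 41.3]
tcp_rot: [[-0.232, 0.973, -0.001], [0.973, 0.232, -0.0], [0.0, -0.001, -1.0]]
ft_force: [-3.7, -0.0, 7.6]
width: 6.6
grasp_force: 79.6
```

```bash
python3 -c "
from h import *
look('w7')"
```

```text
{'time_s': 8.58, 'position': [544.23, -47.3, 41.28], 'ft_force': [-3.7, -0.04, 7.63], 'torque': [0.03, 0.64, -0.07]} yaw 13.397161559814961
plane tilt deg x,y [ 2.31 -0.01] z0 19.147522803625336 26441
free edge y at x=0 113.45495233704179 yaw deg -15.051103372972634 far end x 109.84157399787657
hem (array([54.8,  0.9]), array([59.6,  8. ]), 0.06) end 84.52506432531577 top z -26.110428301744584
hem line [0.0010065  0.83581905] deg 0.05766844889525066
shingle edge in tool: y at x=0,60: 89.9021050375633 89.80145671862108 deg -0.09611197469110862 std 0.17476296328332958 left end x 121.06465615081295 z 7.624212847667473
```

View pics/w7.png

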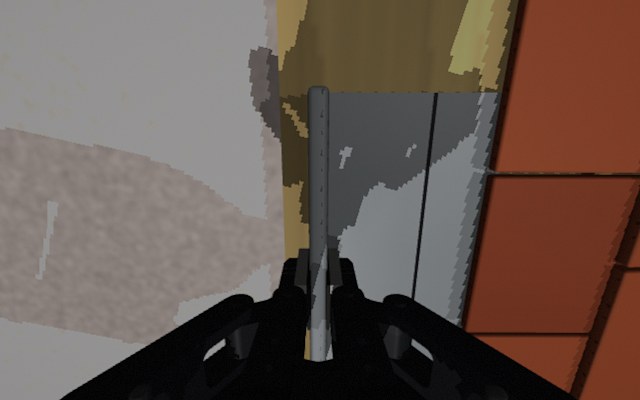

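The flange is about 11 mm under the edge and the shingles are lying flat. The line is at columns 435–413, the shingle edge at columns 515–465, and the shingle joints at rows 172 and 333. I'll measure the remaining travel and the centring.

```bash
cat >> h.py <<'E'
def fine(fn):
    D=np.load(fn+".npz"); T=(D["W"]-D["p"])@D["R"]; g=cv2.cvtColor(D["a"],cv2.COLOR_RGB2GRAY).astype(float)
    L=[]
    for v in range(98,230,2):
        seg=np.arange(395,460); w=g[v,seg]; i=np.argmin(cv2.blur(w[None],(3,1))[0][3:-3])+3
        if np.median(w)-w[i]>20: L.append(T[v,seg[i],:2])
    L=np.array(L); k=np.polyfit(L[:,0],L[:,1],1); i=abs(np.polyval(k,L[:,0])-L[:,1])<1.5; k=np.polyfit(L[i,0],L[i,1],1); print("line y",k[1],"at60",np.polyval(k,60),"deg",np.degrees(np.arctan(k[0])),i.sum())
    m=g[:,510:570]; dark=np.median(m,1); d=cv2.blur(dark[:,None],(1,21))[:,0]-dark
    for v in [v for v in range(20,390) if d[v]>6 and d[v]==d[v-8:v+9].max()]: print("joint row",v,np.nanmedian(T[v-3:v+4,510:570,0]))
E
python3 -c "
from h import *
fine('w7')"
```

```text
line y 60.94616760213471 at60 60.97927823949017 deg 0.031618326414676136 66
joint row 175 43.286596899286266
joint row 333 -55.202364512264815
joint row 377 9.109940438256181
```

Request:
{"fn": "step_arm", "kwargs": {
  "increments": [
    [[0,4,0],[0,0,-0.1],0],
    [[0,9,0],[0,0,-0.1],0],
    [[0,14,0],[0,0,-0.1],0],
    [[0,19,0],[0,0,-0.1],0],
    [[0,24,0],[0,0,-0.1],0],
    [[0,27,0],[0,0,-0.1],0],
    [[0,28,0],[0,0,-0.1],0],
    [[0,28,0],[0,0,-0.1],0]
  ]
}}

```text
time_s: 9.3
position: [571.4, -40.9, 41.3]
tcp_rot: [[-0.233, 0.972, -0.001], [0.972, 0.233, -0.0], [0.0, -0.001, -1.0]]
ft_force: [-5.3, -0.5, 7.4]
width: 6.5
grasp_force: 79.6
```

Request:
{"fn": "step_arm", "kwargs": {
  "increments": [
    [[0,0,0.5],[0,0,0],0],
    [[0,0,1],[0,0,0],0],
    [[0,0,1],[0,0,0],0],
    [[0,0,1],[0,0,0],0]
  ]
}}

```text
time_s: 9.63
position: [571.4, -40.9, 41.3]
tcp_rot: [[-0.233, 0.972, 0.0], [0.972, 0.233, -0.0], [-0.0, 0.0, -1.0]]
ft_force: [-6.5, 0.1, 18.6]
width: 6.7
grasp_force: 81.4
```

```bash
python3 -c "
from h import *
look('w8'); fine('w8')"
```

```text
{'time_s': 9.63, 'position': [571.36, -40.88, 41.27], 'ft_force': [-6.53, 0.06, 18.59], 'torque': [0.03, 1.24, -0.01]} yaw 13.495844253345371
plane tilt deg x,y [2.29 0.04] z0 19.13219808243385 17747
free edge y at x=0 110.3422364777573 yaw deg -32.86160334602522 far end x 109.87646457143715
hem (array([54.8,  0.9]), array([59.5,  8. ]), 0.08) end 84.49234332097983 top z -26.143025153132577
hem line [0.00127276 0.81402751] deg 0.07292377121588443
shingle edge in tool: y at x=0,60: 62.323963901525865 62.32570238024463 deg 0.0016601248888427319 std 0.16400772168999972 left end x 121.02699409223013 z 7.669448436762469
line y 62.38347318312891 at60 61.101560630086176 deg -1.2239501061822198 66
joint row 175 43.25108270879698
joint row 333 -51.45098986027971
joint row 371 -73.43083123690855
```

View pics/w8.png

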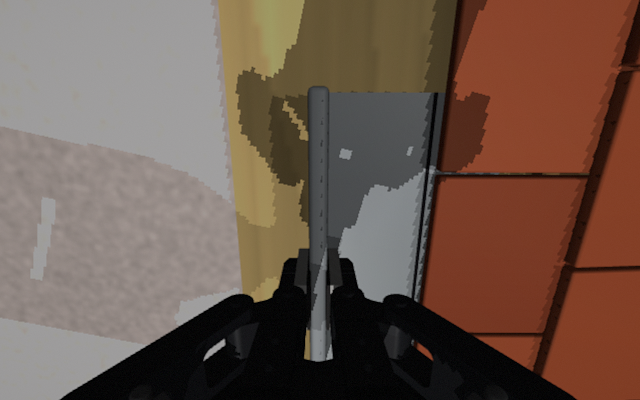

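The line (columns 435–415) is about 1.4 mm short of the shingle edge. It is square and centred, and the shingles lie flat.

Request:
{"fn": "step_arm", "kwargs": {
  "increments": [
    [[0,0.7,0],[0,0,0],0],
    [[0,1.5,0],[0,0,0],0],
    [[0,1.5,0.3],[0,0,0],0],
    [[0,1.5,0.3],[0,0,0],0],
    [[0,1.5,0.3],[0,0,0],0],
    [[0,1.5,0.3],[0,0,0],0]
  ]
}}

```text
time_s: 10.18
position: [571.5, -40.8, 41.2]
tcp_rot: [[-0.234, 0.972, -0.003], [0.972, 0.234, -0.0], [0.0, -0.003, -1.0]]
ft_force: [-15.6, -4.0, 27.2]
width: 6.5
grasp_force: 82.7
```

```bash
python3 - <<'E'
from h import *
look('w9')
b,_=read_camera("scene"); cv2.imwrite("pics/s9.png",cv2.resize(b[180:300,220:480,::-1],None,fx=3,fy=3,interpolation=cv2.INTER_CUBIC))
E
```

```text
{'time_s': 10.18, 'position': [571.47, -40.81, 41.23], 'ft_force': [-15.56, -3.99, 27.19], 'torque': [-0.63, 2.47, 0.0]} yaw 13.503612779328034
plane tilt deg x,y [ 2.32 -0.1 ] z0 19.08912589700796 17734
free edge y at x=0 121.530172328799 yaw deg -38.53341221124143 far end x 109.89870018376382
hem (array([54.6,  0.8]), array([59.2,  8. ]), 0.1) end 84.11989139675329 top z -26.11584877329866
hem line [0.00259838 0.64214395] deg 0.148876120076923
shingle edge in tool: y at x=0,60: 62.15219513261121 62.15702024847225 deg 0.004607646231722712 std 0.17406008081128974 left end x 120.97196607889515 z 7.387329029007733
```

View pics/s9.png

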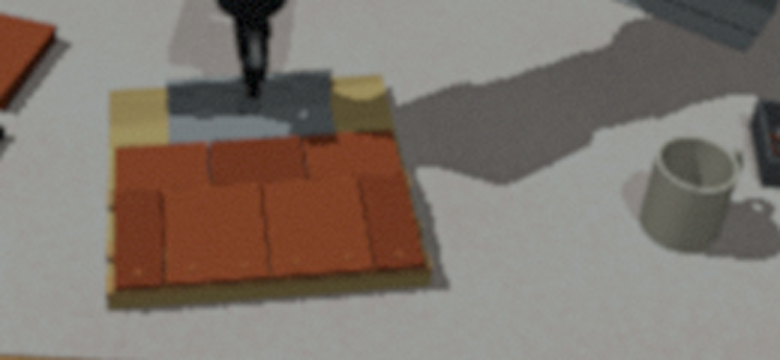

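The scene crop shows the flashing centred and square at the course with the shingles flat. The last 1.4 mm was held back by friction under the press, so I'll ease the press, let it slide in, and press again.

Request:
{"fn": "step_arm", "kwargs": {
  "increments": [
    [[0,0.2,-0.7],[0,0,0],0],
    [[0,0.2,-1.3],[0,0,0],0],
    [[0,0.2,-1.3],[0,0,0],0],
    [[0,0.2,-1.3],[0,0,0],0],
    [[0,0.2,-1.3],[0,0,0],0]
  ]
}}

```text
time_s: 10.7
position: [573.2, -40.5, 41.3]
tcp_rot: [[-0.233, 0.972, -0.0], [0.972, 0.233, -0.0], [-0.0, -0.0, -1.0]]
ft_force: [-3.5, -1.2, 8.1]
width: 6.5
grasp_force: 79.9
```

```bash
python3 -c "
from h import *
look('w10')"
```

```text
{'time_s': 10.7, 'position': [573.24, -40.54, 41.28], 'ft_force': [-3.55, -1.19, 8.12], 'torque': [-0.11, 0.67, -0.0]} yaw 13.496646840616048
plane tilt deg x,y [2.28 0.01] z0 19.180816668113902 17110
free edge y at x=0 121.47170786011779 yaw deg -39.47985954926454 far end x 109.8790965546661
hem (array([54.8,  0.9]), array([59.6,  8. ]), 0.1) end 84.50240166487718 top z -26.14957647866017
hem line [0.00110456 0.81178806] deg 0.06328678781258114
shingle edge in tool: y at x=0,60: 60.165383683062494 60.359289057966436 deg 0.18516534881245567 std 0.16349590463691616 left end x 121.03636429521552 z 7.663506679791506
```

Request:
{"fn": "step_arm", "kwargs": {
  "increments": [
    [[0,-0.4,0.4],[0,0,0],0],
    [[0,-0.4,0.8],[0,0,0],0],
    [[0,-0.4,1.2],[0,0,0],0],
    [[0,-0.4,1.2],[0,0,0],0],
    [[0,-0.4,1.2],[0,0,0],0],
    [[0,-0.4,1.2],[0,0,0],0]
  ]
}}

```text
time_s: 11.25
position: [573.3, -40.6, 41.2]
tcp_rot: [[-0.233, 0.972, 0.002], [0.972, 0.233, -0.0], [-0.001, 0.001, -1.0]]
ft_force: [-6.4, 0.2, 22.3]
width: 6.5
grasp_force: 81.9
```

```bash
python3 - <<'E'
from h import *
look('w11'); a=cv2.imread("pics/w11.png")
cv2.imwrite("pics/w11c.png",cv2.resize(a[60:310,300:540],None,fx=2.4,fy=2.4,interpolation=cv2.INTER_CUBIC))
E
```

```text
{'time_s': 11.25, 'position': [573.29, -40.57, 41.24], 'ft_force': [-6.38, 0.25, 22.28], 'torque': [0.14, 1.12, 0.05]} yaw 13.500261776001125
plane tilt deg x,y [2.26 0.12] z0 19.122234468951984 17045
free edge y at x=0 120.64284197305986 yaw deg -39.15731002792004 far end x 109.86180071533295
hem (array([54.8,  0.9]), array([ 8.1, 59.5]), 89.98) end 84.49024483102872 top z -26.174482457793953
hem line [0.00105132 0.79176532] deg 0.060236066053177564
shingle edge in tool: y at x=0,60: 60.15875947069443 60.29924740084922 deg 0.13415584600560926 std 0.18617125861973383 left end x 121.02811871359394 z 7.7476971230104725
```

View pics/w11c.png

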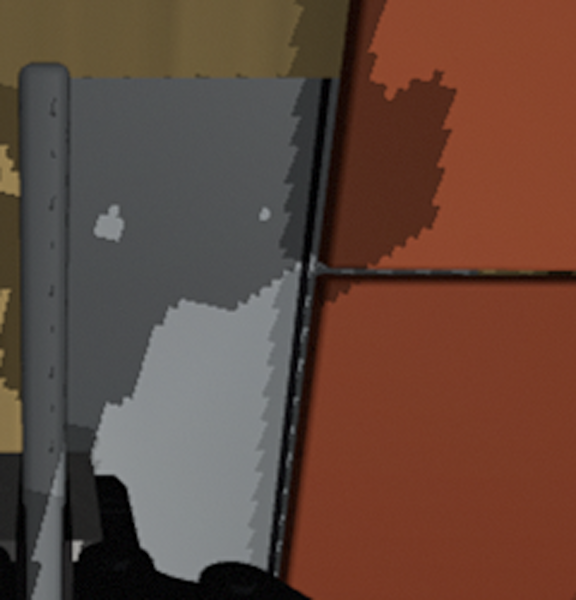

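The close-up shows the scribed line lying right at the shingle edge, parallel to it, and the shingles flat. The press is about 22 N and the grip 80 N, so I'm handing it in.

```bash
python3 -c "
from h import *
print(job_done())"
```

```text
the job is handed in; nothing more can be done
None
```

I handed in the job at 11.3 s with the flashing under the course, square and centred, its scribed line within about 1 mm of the shingle edge, still gripped (80 N) and pressed flat on the board (about 22 N), the shingles lying flat; no verdict came back.

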